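# Clamp a sandal sole in the indexing bench clamp

### The job

Clamp the sandal sole that lies in the bench clamp, ready for its straps to be tacked on: lift the release bar and hold it up while you slide the heel carriage along until its sprung cup has pushed the sole snugly against the toe stop and the spring is about two thirds compressed, never solid; then let the bar go so that the pawl drops fully into the nearest gap between the pins and the sole stays clamped, lying flat and straight. Do not force the pawl, and leave the other things on the bench as they are.

Things in the scene. Friction and masses are not known exactly. Their poses are not given: they have to be found in the camera images.
- bed: Fixed bench clamp: green base plate 120 x 530 x 10 mm under two parallel steel rails (each 14 mm wide, centred 26 mm either side of the middle line, tops 40 mm above the table). Origin: on the table, on the middle line. Own y: along the rails, from the heel carriage (plate end y = -290 mm) to the toe stop (plate end y = +240 mm); own z up.
- first_pin (a point): Centre of the first of 21 steel cross pins that form a ladder between the rails: bed y = -265 mm, 30 mm above the table. The pins are 5 mm thick and follow every 10 mm along the bed's y, up to y = -65 mm. The pawl drops into the gaps between them.
- rail_end (a point): Middle line of the bed at its toe end (bed y = 240 mm), rail-top height. Near it a grey toe stop with a V-shaped nylon jaw (28 mm tall) and a black star knob is screwed fast on the rails. It is fixed, but its place differs and is not measured: the seated toe end rests anywhere between bed y = 160 and 200 mm. Find it by feel.
- carriage: Heel carriage: grey saddle 88 x 76 x 18 mm on the rails, slides along the bed's y (0.8 kg, about 1.5 N of friction). Origin: mid-saddle at rail-top height, in the plane of the pawl. It starts at bed y = -240 to -200 mm and can go to -70 mm. Pawl down: locked to the pins with 2 mm of play.
- plunger (a point): On the carriage, where its spring plunger comes out: 36 mm to +y of the carriage origin, 12 mm above the rail tops. It carries a V-shaped nylon heel cup (27 mm tall). Spring relaxed, a heel end seated in the cup is 39 mm to +y of this point. The cup gives by 18 mm towards the carriage: 3 N to start, 0.6 N more per mm, 13.8 N at the end, then solid.
- release_bar (a joint): Height (m) of the release bar above fully down. 0: pawl fully between two pins; about 0.0075: pawl tip standing on a pin (it may start so); above 0.008: carriage free to slide; 0.016: upper stop. It moves straight up and down in the carriage, takes 4 N (down) to 7 N (top) to lift, and springs down when let go. Under spring load it can hang on a pin: ease the carriage a little.
- bar_grip (a point): Middle of the release bar: round steel crossbar 14 mm thick, 82 mm long, lying across the rails (along the bed's x) straight above the carriage origin; 60 mm above the rail tops when down. It stands on two rods 30 mm either side of the middle; 32 mm of free height below its centre. Pinch it from above, fingers closing along the bed's y.
- sole: The sandal sole to clamp: rubber, wood and leather, rigid, 220 mm long, 82 mm wide at the ball, 24 mm thick, 0.19 to 0.31 kg. It lies on the rails. Origin: middle of its underside; own y points to the toe (ends at y = +110 and -110 mm), own z up. It starts 6 to 58 mm short of the toe stop, clear of the heel cup, perhaps a little askew.
- hammer: Bystander: hammer, 240 mm long, lying beside the clamp on the robot's side. Origin under its middle.
- awl: Bystander: awl with a wooden handle, 140 mm long, lying beside the clamp on the robot's side. Origin under its middle.
- glue_jar: Bystander: amber jar with a black cap, 64 mm wide, 85 mm tall, beyond the clamp. Origin: centre of its underside.
- tack_tin: Bystander: metal tin, 72 mm wide, 50 mm tall, beyond the clamp. Origin: centre of its underside.
- thread_spool: Bystander: thread spool, 52 mm wide, 60 mm tall, beyond the clamp. Origin: centre of its underside.
- sanding_wheel: Bystander: black rubber sanding wheel lying flat, 110 mm wide, 30 mm tall, to the right. Origin: centre of its underside.
- spare_sole: Bystander: a smaller spare sandal sole, 190 mm long, 20 mm thick, lying on the bench to the robot's left. Not to be used.
Things that resemble listed ones, but are neither listed nor needed, are in the scene too. Leave any blue or yellow look-alike of the sole alone.

How it is judged:
By the outcome, as a careful person would: the job done as asked, in the order asked, and still so for the second after the job is handed in, with the robot touching nothing.
It also fails if it takes over 67 s, if anything falls off the work surface, if the arm or the gripper's body presses on something with over 40 N, if the wrist force passes 120 N, or if a joint passes its speed limit or range.

### The arm

A 6-joint arm with a two-finger parallel gripper is mounted at the origin on the work surface. World frame = base frame: x ahead of the robot, y to its left, z up, the work surface at z = 0. Lengths are in m, angles in rad, forces in N, time in s.
With the tool pointing down it reaches from about 0.3 to 0.875 m from the base axis. Payload 4.2 kg.
Tool frame: the origin (TCP) lies midway between the tips of the shut fingers; the grasp point (between the pads) lies 19 mm behind it; z points along the fingers, y is the line along which they close (so a half turn about z gives the same grasp; the last joint's range is limited). The gripper opens to 85 mm and grips with 20 to 120 N. Pads are 22 mm wide; open, the fingers measure 114 mm over their backs; the gripper's body (76 mm by 85 mm) begins 54 mm behind the grasp point. The pads swing forward as they close: fully open they stand 13 mm farther back than shut.
Start: joints at [-0.02, 0.32, 1.565, -0, 1.257, -0.02], TCP at [0.575, 0, 0.231] pointing down, gripper open.
Joint ranges: [-3.11, 3.11], [-0.84, 2.01], [0.21, 2.61], [-1.34, 4.49], [0.05, 2.63], [-2.56, 2.56]. Speed limits (rad/s): [2.57, 2.57, 3.14, 3.14, 3.14, 3.14].

### API

Orientations are given as a unit quaternion [w, x, y, z].
In Python, from station import bot, get_image, camera_model gives the robot as it stands. The module is installed in compiled form; this text tells all that it offers.
- The arm moves only by the tool step_arm, never from a script. Its argument "increments" is a list of rows, each a list of 7 numbers: the shift along the tool's x, y, z in cm, then the turn, a rotation vector about the tool's x, y, z in rad, then the closure, from -1 (fully open) to 1 (shut). In form: [[dx, dy, dz, wx, wy, wz, grip], ...]. A call has 1 to 5 rows; each row shifts and turns the commanded pose from where the row before left it, along the tool's axes as they then stand; what a row does not reach is not made up. A row lasts 1/8 s, in which the tool goes at most 62.5 mm and 10.7 degrees, less where a joint would pass 70% of its speed; a pose out of reach is approached as far as the arm can. A call with a gripper value outside its range is refused whole. The fingers move at their own pace and stop on an object; the grip force is fixed at half the most. Time passes only in rows, so rows that do not move let the fingers close. It gives the time, the measured TCP pose, the force, the opening and the grip force at its end, in the units of the state.
- bot.read_state(): the state, without advancing time (a new reading comes with each control period).
- get_image(name): name is "scene" or "side" or "wrist"; returns the picture (420x560x3 uint8, red, green, blue); there is no depth.
- camera_model(name): a dict with "mtx" (3x3 intrinsics, pixels), "R" (3x3) and "t" (3): a world point X has camera coordinates R X + t. Camera axes: x right, y down, z forward; pixel columns grow to the right and rows downward; lengths in m; the calibration is good to about 2 mm. A picture is of the moment at which its call begins: read the wrist's pose just before it. camera_model takes no time and is no camera call; for the wrist camera it gives the pose at the moment of the call.
- bot.finish_job(): hands the job in; it is judged then, once.
The state is a dict: "time_s": time; "qpos": joint angles; "qvel": joint speeds; "tau": joint torques, N m; "tool_pos": TCP position; "orientation": TCP orientation; "wrist_force": force on the tool from outside, world axes, zero at the start; "ft_torque": the same for the moment, N m; "opening": opening from 0.0 (shut) to 1.0 (fully open); "grasp_force": force on a finger pad.
Only numpy, scipy, OpenCV 4.12 (cv2) and the standard library are available. Lean on these libraries where they do the work, as an engineer would, in place of code of your own. Each camera call takes 0.05 s, during which the arm holds its last target. There are 200 camera calls.

## Working session

There is one attempt and no reset: what is moved stays moved. The work goes in short steps, Python scripts to look and compute and a tool call to move; the robot and the scene stay as the last step left them, time stands still between calls to the robot, and variables do not carry over. Pictures are saved under pics/ and viewed, at most 10 in all, crops included, and the job is handed in when it is done.

Besides the shell and the picture viewer there is one more tool, called after ">>>" as name(argument=value, ...) on one line, values as JSON. step_arm: Moves the arm, as the interface text tells. Its arguments: {"type":"object","properties":{"increments":{"type":"array","items":{"type":"array","items":{"type":"number"}}}},"required":["increments"]}

```bash
mkdir -p pics; python3 - <<'E'
from station import bot,get_image,camera_model
import cv2,numpy as np
a=get_image("scene");b=get_image("side")
cv2.imwrite("pics/scene.png",a[:,:,::-1]);cv2.imwrite("pics/side.png",b[:,:,::-1])
for n in("scene","side"):
    m=camera_model(n);print(n,np.round(m["mtx"],1).tolist(),(-m["R"].T@m["t"]).round(3),m["R"].round(3).tolist())
print(bot.read_state())
E
```

```text
scene [[497.0, 0.0, 271.6], [0.0, 497.0, 208.9], [0.0, 0.0, 1.0]] [ 0.909 -0.773  0.958] [[0.869, 0.495, 0.012], [0.354, -0.604, -0.714], [-0.346, 0.625, -0.7]]
side [[491.9, 0.0, 276.2], [0.0, 491.9, 212.9], [0.0, 0.0, 1.0]] [-0.229 -0.701  0.754] [[0.71, -0.704, 0.007], [-0.375, -0.386, -0.843], [0.597, 0.595, -0.538]]
{'time_s': 0.1, 'qpos': array([-2.00339589e-02,  3.20241011e-01,  1.56554426e+00,  5.36637798e-05,
        1.25739847e+00, -2.00196249e-02]), 'qvel': array([-0.00072966,  0.00053125, -0.00108557, -0.00142785, -0.00018762,
        0.00056168]), 'tau': array([ 1.04973515e-04, -4.16406476e+01, -2.34704268e+01,  6.91456876e-05,
        4.87309400e-03, -3.56914008e-06]), 'tool_pos': array([5.74581263e-01, 5.88294342e-06, 2.30563801e-01]), 'orientation': array([-5.91363660e-04,  7.07117489e-01,  7.07095626e-01, -5.32752558e-04]), 'wrist_force': array([ 0.20972269,  0.23714984, -0.38008688]), 'ft_torque': array([ 0.02033855,  0.00172324, -0.02643586]), 'grasp_force': 0.0, 'opening': 1.0024427668543114}
```

View pics/scene.png

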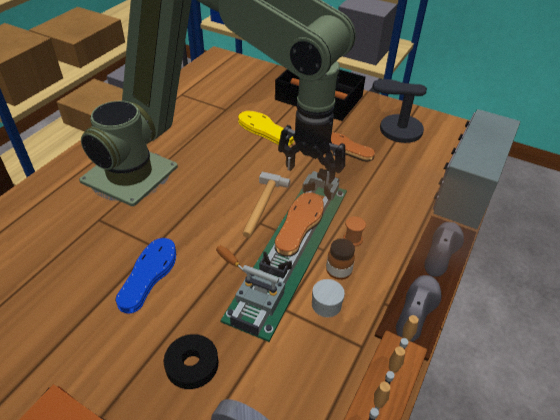

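View pics/side.png

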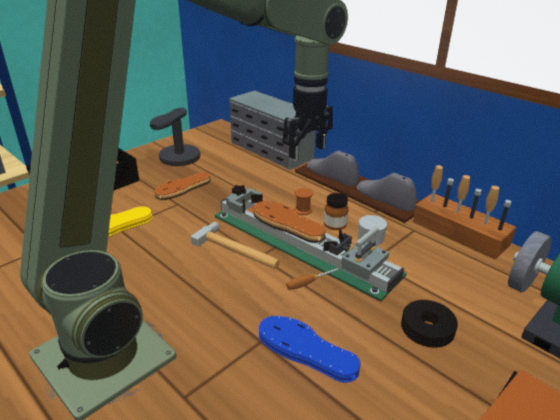

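The scene view shows the clamp from its heel end, carriage and bar at about (262,275), to the toe stop at (322,185). The side view has the bar at about (370,243) and the toe stop at (240,198).

What could be taken for the sole:
- orange-brown sole on the rails, scene (300,222): chosen
- blue sole, (148,275)
- yellow sole, (265,125)
- spare sole, (352,147)

What could be taken for the bar: the crossbar at (262,272), or the awl at (230,257). I choose the crossbar above the grey saddle, and will check it in a close crop.

```bash
python3 - <<'E'
import cv2,numpy as np
a=cv2.imread("pics/scene.png");b=cv2.imread("pics/side.png")
A=cv2.resize(a[170:340,210:360],None,fx=3.5,fy=3.5,interpolation=cv2.INTER_CUBIC)[:595,:]
B=cv2.resize(b[215:300,320:410],None,fx=3,fy=3,interpolation=cv2.INTER_CUBIC)
A=cv2.resize(a[170:340,210:360],(525,595),interpolation=cv2.INTER_CUBIC)
M=np.zeros((595,800,3),np.uint8);M[:,:525]=A;M[:255,525:795]=B
C=cv2.resize(b[170:255,210:300],None,fx=3,fy=3,interpolation=cv2.INTER_CUBIC);M[300:555,525:795]=C
cv2.imwrite("pics/crop1.png",M)
for n,i in(("scene",a),("side",b)):
    h=cv2.cvtColor(i,cv2.COLOR_BGR2HSV)
    m=cv2.inRange(h,(60,90,30),(90,255,140));m[:150]=0
    c=cv2.findContours(m,0,2)[0]
    c=[k for k in c if cv2.contourArea(k)>15]
    print(n,[(cv2.boundingRect(k),cv2.contourArea(k)) for k in c])
    p=np.vstack([k for k in c if cv2.boundingRect(k)[1]>160 and cv2.boundingRect(k)[0]>200]);h=cv2.convexHull(p);q=cv2.approxPolyDP(h,4,True);print(q[:,0].tolist())
E
```

```text
scene [((241, 315, 14, 9), 45.0), ((221, 313, 11, 13), 50.5), ((228, 298, 10, 12), 45.0), ((254, 253, 9, 16), 27.5), ((257, 243, 59, 98), 1002.5), ((264, 215, 23, 39), 97.0), ((547, 150, 13, 4), 18.5)]
[[286, 215], [315, 249], [267, 340], [221, 320]]
side [((330, 269, 57, 31), 384.5), ((542, 254, 18, 70), 592.0), ((221, 215, 115, 56), 828.5), ((0, 186, 8, 6), 23.0), ((8, 150, 17, 14), 65.0)]
[[559, 323], [379, 299], [221, 218], [559, 254]]
```

View pics/crop1.png

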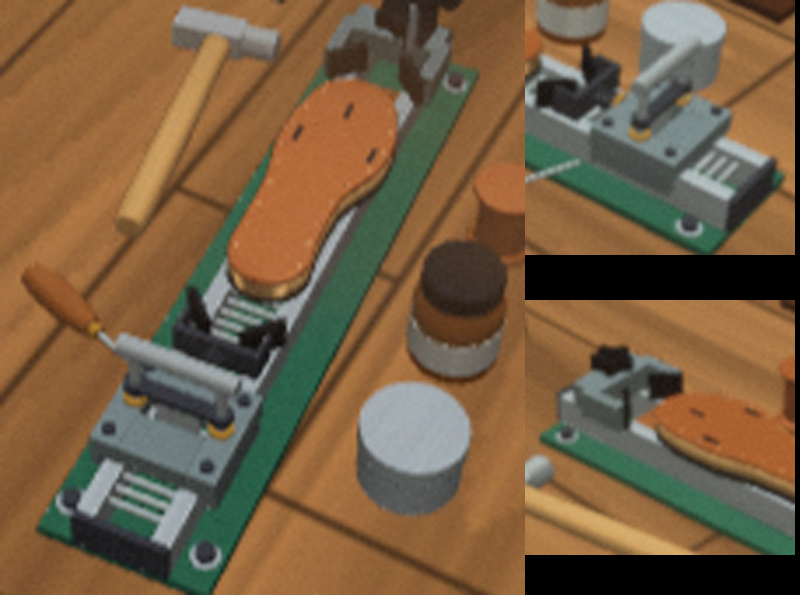

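The crop confirms the choice. The orange sole lies on the rails, clear of the black heel cup. The crossbar stands on two rods over the grey saddle: middle about scene (261.5,274), side (367.5,237). The awl tip lies close to the bar's left end. Now I will triangulate these and the plate corners.

```bash
cat > h.py <<'E'
import numpy as np
from station import camera_model
def ray(n,p,m=None):
    m=m or camera_model(n);R,t=np.array(m["R"]),np.array(m["t"])
    d=R.T@np.linalg.solve(np.array(m["mtx"]),[p[0],p[1],1.]);return -R.T@t,d/np.linalg.norm(d)
def plane(n,p,z,m=None):
    o,d=ray(n,p,m);return o+d*(z-o[2])/d[2]
def tri(*rs):
    A=sum(np.eye(3)-np.outer(d,d) for o,d in rs);b=sum((np.eye(3)-np.outer(d,d))@o for o,d in rs)
    x=np.linalg.solve(A,b);return x,[np.linalg.norm((np.eye(3)-np.outer(d,d))@(x-o)) for o,d in rs]
def s(x,y): return ("scene",((x+.5)/3.5-.5+210,(y+.5)/3.5-.5+170))
def b(x,y): return ("side",((x-525+.5)/3-.5+320,(y+.5)/3-.5+215))
def c(x,y): return ("side",((x-525+.5)/3-.5+210,(y-300+.5)/3-.5+170))
E
python3 - <<'E'
from h import *
P=lambda q,z:plane(q[0],q[1],z)
HL=P(s(38,530),.01);HL2=P(b(712,253),.01);HR=P(("scene",(268,340.5)),.01);HR2=P(b(783,180),.01);TR=P(s(478,68),.01);TL=P(c(541,437),.01)
for n in("HL","HL2","HR","HR2","TR","TL"):print(n,eval(n).round(4))
for q in((s(120,345),b(695,45)),(s(244,384),b(638,88)),(s(181,364.5),b(666.5,66))):
    x,e=tri(*[ray(*k) for k in q]);print(x.round(4),np.round(e,4))
for k in((s(181,364.5)),b(666.5,66)):print(P(k,.1).round(4),P(k,.1075).round(4))
h=((HL+HL2)/2+(HR+HR2)/2)/2;t=(TR+TL)/2;v=t-h;print("heel",h,"toe",t,np.linalg.norm(v),np.degrees(np.arctan2(v[1],v[0])))
E
```

```text
HL [ 0.5178 -0.2922  0.01  ]
HL2 [ 0.5148 -0.2917  0.01  ]
HR [ 0.6329 -0.2813  0.01  ]
HR2 [ 0.6246 -0.282   0.01  ]
TR [0.5832 0.2506 0.01  ]
TL [0.4649 0.2319 0.01  ]
[ 0.547  -0.2338  0.1515] [0.0004 0.0004]
[ 0.5906 -0.1589  0.0543] [0.0023 0.0023]
[ 0.5675 -0.1986  0.1059] [0.0006 0.0006]
[ 0.565  -0.1939  0.1   ] [ 0.568  -0.1989  0.1075]
[ 0.5744 -0.1948  0.1   ] [ 0.5652 -0.2006  0.1075]
heel [ 0.57251126 -0.2867972   0.01      ] toe [0.52402992 0.24127742 0.01      ] 0.5302954310618269 95.24549193197035
```

>>> step_arm(increments=[[-5,0,0,0,0,0,-1],[-5,0,0,0,0,0,-1],[-5,0,0,0,0,0,-1],[-5,0,0,0,0,0,-1],[0,0,0,0,0,0.18,-1]])

```text
time_s: 0.72
tool_pos: [0.5745, -0.2034, 0.2304]
orientation: [-0.0, 0.771, 0.637, -0.001]
wrist_force: [-0.6, 0.9, -0.1]
opening: 1.003
grasp_force: 0.0
```

>>> step_arm(increments=[[0,0,0,0,0,0.18,-1],[0,0,0,0,0,0.18,-1],[0,0,0,0,0,0.18,-1],[0,0,0,0,0,0.18,-1],[0,0,0,0,0,0.18,-1]])

```text
time_s: 1.35
tool_pos: [0.5747, -0.1999, 0.2307]
orientation: [-0.0, 0.971, 0.24, -0.0]
wrist_force: [-0.5, -0.4, 0.6]
opening: 1.001
grasp_force: 0.0
```

>>> step_arm(increments=[[0,0,0,0,0,0.18,-1],[0,0,0,0,0,0.18,-1],[0,0,0,0,0,0.04,-1],[0,0,0,0,0,0,-1],[0,0,0,0,0,0,-1]])

```text
time_s: 1.98
tool_pos: [0.5749, -0.2, 0.2311]
orientation: [-0.0, 0.999, 0.046, -0.0]
wrist_force: [0.6, -0.8, 0.5]
opening: 1.002
grasp_force: 0.0
```

```bash
python3 - <<'E'
from station import bot,get_image,camera_model
import cv2,numpy as np,pickle
m=camera_model("wrist");a=get_image("wrist");pickle.dump(m,open("w1.pkl","wb"))
cv2.imwrite("pics/w1.png",a[:,:,::-1])
m=camera_model("wrist");print((-m["R"].T@m["t"]).round(3),m["R"].round(3).tolist(),m["mtx"][0])
S=bot.read_state();print(S["time_s"],S["tool_pos"],S["orientation"],S["qpos"],S["wrist_force"])
E
```

```text
[ 0.651 -0.193  0.374] [[0.091, -0.996, 0.0], [-0.951, -0.087, 0.296], [-0.295, -0.027, -0.955]] [342.60337685   0.         277.01592898]
2.025 [ 0.57492495 -0.19995786  0.23112947] [-8.43151929e-05  9.98959369e-01  4.56086465e-02 -1.54437582e-04] [-3.53624102e-01  3.73245407e-01  1.48381886e+00  3.67940450e-05
  1.28487852e+00  1.12591289e+00] [0.4135154  0.08919199 0.38558303]
```

View pics/w1.png

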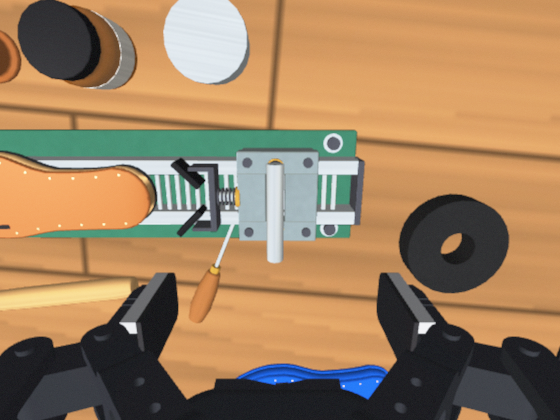

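The wrist view shows the rails running level in the picture, so the tool lies along the bed. The bar runs from about (276,164) to (276,262), the heel cup is at (210,195), and the near sole end at (155,200). The awl tip at (232,225) is beside the saddle. I will compute the bar position from three views.

```bash
python3 - <<'E'
from h import *
import pickle,cv2
m=pickle.load(open("w1.pkl","rb"))
a=cv2.imread("pics/w1.png");g=cv2.cvtColor(a,cv2.COLOR_BGR2GRAY)
print("row240",g[225,255:300].tolist(),"col",g[150:175,275].tolist(),g[250:270,275].tolist())
print("plate",[ (x,np.where(cv2.inRange(cv2.cvtColor(a,cv2.COLOR_BGR2HSV),(60,90,30),(95,255,200))[100:260,x]>0)[0][[0,-1]]+100) for x in(20,60,340,350)])
W=("w",(276,213),m)
x,e=tri(ray(*W),ray(*s(181,364.5)),ray(*b(666.5,66)));print(x.round(4),np.round(e,4))
for p in((276,164),(276,262),(276,213)):print(p,plane("w",p,.1,m).round(4),plane("w",p,.1075,m).round(4))
for p in((20,130),(350,130),(350,238),(60,238),(357,130),(352,238)):print(p,plane("w",p,.01,m).round(4))
E
```

```text
row240 [184, 184, 181, 184, 180, 182, 182, 183, 182, 184, 181, 180, 198, 223, 229, 228, 228, 226, 223, 220, 223, 225, 223, 219, 208, 190, 169, 149, 146, 169, 181, 180, 183, 182, 183, 183, 184, 182, 184, 183, 184, 183, 184, 185, 185] col [86, 115, 159, 181, 182, 182, 180, 183, 166, 172, 144, 75, 95, 112, 112, 188, 224, 224, 225, 224, 223, 223, 224, 225, 223] [222, 222, 222, 222, 221, 222, 222, 221, 221, 222, 221, 221, 210, 176, 158, 155, 157, 157, 157, 156]
plate [(20, array([130, 154])), (60, array([130, 236])), (340, array([131, 236])), (350, array([131, 186]))]
[ 0.5674 -0.1991  0.1063] [0.0005 0.0009 0.0005]
(276, 164) [ 0.6063 -0.196   0.1   ] [ 0.6075 -0.1959  0.1075]
(276, 262) [ 0.5204 -0.2038  0.1   ] [ 0.524  -0.2035  0.1075]
(276, 213) [ 0.5653 -0.1997  0.1   ] [ 0.5676 -0.1996  0.1075]
(20, 130) [0.6027 0.0699 0.01  ]
(350, 130) [ 0.6337 -0.2702  0.01  ]
(350, 238) [ 0.5151 -0.2886  0.01  ]
(60, 238) [0.4851 0.0401 0.01  ]
(357, 130) [ 0.6344 -0.2774  0.01  ]
(352, 238) [ 0.5153 -0.2909  0.01  ]
```

>>> step_arm(increments=[[-0.74,-0.14,0,0,0,0,-1],[0,0,4,0,0,0,-1],[0,0,4,0,0,0,-1],[0,0,4,0,0,0,-1],[0,0,0,0,0,0,-1]])

```text
time_s: 2.65
tool_pos: [0.565, -0.1984, 0.1086]
orientation: [-0.001, 0.999, 0.045, -0.003]
wrist_force: [0.5, 0.1, 0.1]
opening: 0.998
grasp_force: 0.0
```

```bash
python3 - <<'E'
from station import bot,get_image,camera_model
import cv2,numpy as np,pickle
m=camera_model("wrist");a=get_image("wrist");pickle.dump(m,open("w2.pkl","wb"))
cv2.imwrite("pics/w2.png",a[:,:,::-1])
S=bot.read_state();print(S["time_s"],S["tool_pos"],S["orientation"],S["wrist_force"])
E
```

```text
2.7 [ 0.56680442 -0.19910232  0.11093721] [-4.29347877e-04  9.98967799e-01  4.54109879e-02 -9.97482731e-04] [-0.00808223  0.65805938  0.40102342]
```

View pics/w2.png

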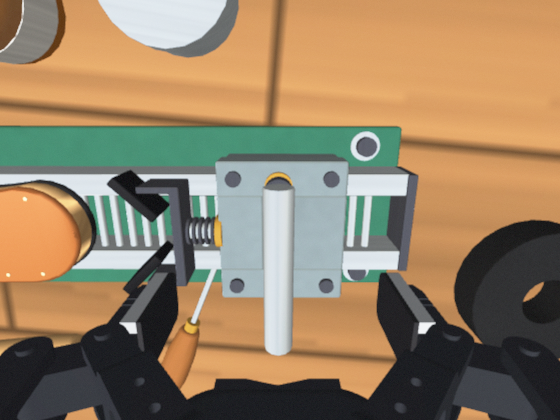

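The bar, at columns 263–293, is centred between the pads (127 to 434, middle about 279). The bar ends at rows 186 and 354, which gives a second wrist view for its height.

```bash
python3 - <<'E'
from h import *
import pickle,cv2
m=pickle.load(open("w1.pkl","rb"));n=pickle.load(open("w2.pkl","rb"))
g=cv2.cvtColor(cv2.imread("pics/w2.png"),cv2.COLOR_BGR2GRAY);print(g[176:196,278].tolist(),g[344:362,278].tolist(),g[260,255:300].tolist())
for p,q in(((276,165.5),(278,186)),((276,262),(278,354)),((276,213.5),(278,270))):
    x,e=tri(ray("w",p,m),ray("w",q,n));print(x.round(4),np.round(e,4))
x,e=tri(ray("w",(276,213.5),m),ray("w",(278,270),n),ray(*s(181,364.5)),ray(*b(666.5,66)));print(x.round(4),np.round(e,4))
E
```

```text
[134, 48, 49, 70, 93, 98, 98, 104, 108, 111, 110, 110, 111, 111, 136, 195, 221, 220, 221, 220] [219, 220, 220, 220, 220, 218, 219, 219, 220, 220, 219, 193, 164, 164, 166, 168, 170, 172] [181, 182, 182, 181, 181, 181, 178, 158, 162, 191, 212, 218, 223, 225, 226, 226, 226, 227, 225, 224, 223, 220, 219, 220, 223, 225, 225, 226, 226, 222, 220, 216, 204, 192, 180, 169, 157, 141, 145, 171, 180, 182, 179, 180, 182]
[ 0.6013 -0.1959  0.0778] [0.0005 0.0005]
[ 0.527  -0.2027  0.1138] [0.0005 0.0005]
[ 0.5649 -0.1992  0.1005] [0.0006 0.0006]
[ 0.5673 -0.1989  0.1061] [0.0009 0.0006 0.0008 0.0005]
```

>>> step_arm(increments=[[0,0,1.2,0,0,0,-1],[0,0,1.1,0,0,0,-0.5],[0,0,0,0,0,0,0],[0,0,0,0,0,0,0.5],[0,0,0,0,0,0,1]])

```text
time_s: 3.32
tool_pos: [0.5678, -0.1991, 0.0888]
orientation: [-0.0, 0.999, 0.045, 0.0]
wrist_force: [0.3, -3.1, 4.5]
opening: 0.145
grasp_force: 42.8
```

>>> step_arm(increments=[[0,0,0,0,0,0,1],[0,0,0,0,0,0,1],[0,0,0,0,0,0,1],[0,0,0,0,0,0,1]])

```text
time_s: 3.82
tool_pos: [0.5678, -0.1992, 0.0888]
orientation: [0.0, 0.999, 0.045, 0.0]
wrist_force: [0.4, 1.1, 4.8]
opening: 0.14
grasp_force: 58.7
```

>>> step_arm(increments=[[0,0,-0.1,0,0,0,1],[0,0,-0.1,0,0,0,1],[0,0,0,0,0,0,1]])

```text
time_s: 4.2
tool_pos: [0.5677, -0.1992, 0.0895]
orientation: [-0.0, 0.999, 0.045, -0.0]
wrist_force: [4.0, 0.1, -5.6]
opening: 0.139
grasp_force: 58.4
```

>>> step_arm(increments=[[0,0,-0.15,0,0,0,1],[0,0,-0.1,0,0,0,1],[0,0,0,0,0,0,1],[0,0,0,0,0,0,1]])

```text
time_s: 4.7
tool_pos: [0.5677, -0.1992, 0.0928]
orientation: [0.0, 0.999, 0.045, 0.0]
wrist_force: [3.9, 1.1, -5.9]
opening: 0.141
grasp_force: 58.4
```

>>> step_arm(increments=[[0,0,-0.1,0,0,0,1],[0,-0.3,0,0,0,0,1],[0,-0.4,0,0,0,0,1],[0,-0.4,0,0,0,0,1],[0,-0.4,0,0,0,0,1]])

```text
time_s: 5.32
tool_pos: [0.5664, -0.1844, 0.094]
orientation: [0.0, 0.999, 0.045, 0.0]
wrist_force: [4.7, -1.2, -6.5]
opening: 0.145
grasp_force: 58.4
```

>>> step_arm(increments=[[0,-0.5,0,0,0,0,1],[0,-0.5,0,0,0,0,1],[0,-0.5,0,0,0,0,1],[0,-0.5,0,0,0,0,1],[0,-0.5,0,0,0,0,1]])

```text
time_s: 5.95
tool_pos: [0.5641, -0.1595, 0.094]
orientation: [0.0, 0.999, 0.046, 0.0]
wrist_force: [5.6, -1.8, -5.5]
opening: 0.144
grasp_force: 58.4
```

>>> step_arm(increments=[[0.03,-0.5,0,0,0,0,1],[0.03,-0.5,0,0,0,0,1],[0,-0.5,0,0,0,0,1],[0,-0.4,0,0,0,0,1],[0,-0.3,0,0,0,0,1]])

```text
time_s: 6.58
tool_pos: [0.5622, -0.1372, 0.0938]
orientation: [-0.0, 0.999, 0.045, -0.0]
wrist_force: [2.7, -2.9, -6.2]
opening: 0.137
grasp_force: 58.5
```

```bash
python3 - <<'E'
from station import bot,get_image,camera_model
import cv2,numpy as np,pickle
m=camera_model("wrist");a=get_image("wrist");pickle.dump(m,open("w3.pkl","wb"))
cv2.imwrite("pics/w3.png",a[:,:,::-1])
S=bot.read_state();print(S["time_s"],S["tool_pos"],S["wrist_force"],S["ft_torque"])
E
```

```text
6.625 [ 0.56211197 -0.13681576  0.0937491 ] [ 2.95549009 -0.76454205 -6.80119601] [-0.32869665 -0.42117059 -0.02208668]
```

View pics/w3.png

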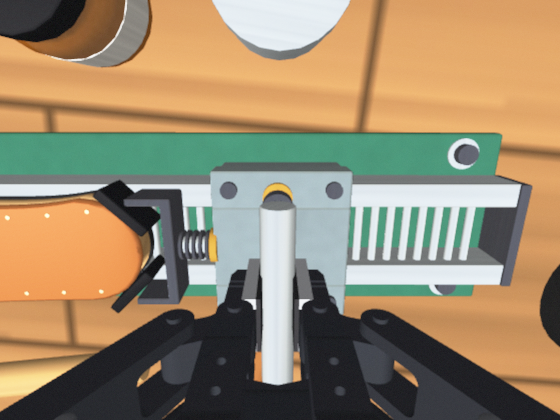

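The heel is now sitting in the V cup at about (150,235), and the spring is still relaxed: cup back at column 183, saddle edge at 216. From here I go in small steps and watch the force.

>>> step_arm(increments=[[0,-0.2,0,0,0,0,1],[0,-0.2,0,0,0,0,1],[0,-0.2,0,0,0,0,1]])

```text
time_s: 7.0
tool_pos: [0.5616, -0.1314, 0.0937]
orientation: [-0.0, 0.999, 0.045, -0.0]
wrist_force: [2.3, -3.5, -7.0]
opening: 0.137
grasp_force: 58.5
```

>>> step_arm(increments=[[0,-0.2,0,0,0,0,1],[0,-0.2,0,0,0,0,1],[0,-0.2,0,0,0,0,1]])

```text
time_s: 7.38
tool_pos: [0.5611, -0.1254, 0.0938]
orientation: [-0.0, 0.999, 0.045, -0.0]
wrist_force: [0.9, -3.7, -5.5]
opening: 0.14
grasp_force: 58.5
```

>>> step_arm(increments=[[0,-0.2,0,0,0,0,1],[0,-0.2,0,0,0,0,1],[0,-0.2,0,0,0,0,1]])

```text
time_s: 7.75
tool_pos: [0.5607, -0.1202, 0.0938]
orientation: [0.001, 0.999, 0.046, -0.0]
wrist_force: [0.2, -5.8, -6.4]
opening: 0.14
grasp_force: 58.6
```

```bash
cat > gap.py <<'E'
from station import bot,get_image
import cv2,numpy as np,sys
S=bot.read_state();a=get_image("wrist");cv2.imwrite(f"pics/{sys.argv[1]}.png",a[:,:,::-1])
def show(n):
    g=cv2.cvtColor(cv2.imread(f"pics/{n}.png"),cv2.COLOR_BGR2GRAY).astype(float)
    up=g[215:226,150:225].mean(0); pl=g[243:246,150:225].mean(0)
    c=np.abs(np.diff(cv2.GaussianBlur(g,(3,3),0)[215:226,150:225].mean(0)))
    print(n,"row220",up[::1].astype(int).tolist())
for n in(["w3"] if len(sys.argv)>2 else [])+[sys.argv[1]]:show(n)
print(S["time_s"],S["tool_pos"].round(4),S["wrist_force"].round(1))
E
python3 gap.py g1 x
```

```text
w3 row220 [20, 19, 21, 34, 51, 65, 70, 69, 74, 86, 105, 107, 103, 102, 102, 101, 101, 100, 101, 98, 88, 68, 51, 48, 47, 48, 49, 48, 48, 48, 48, 49, 48, 100, 205, 237, 226, 193, 155, 132, 126, 127, 127, 126, 127, 127, 148, 209, 233, 233, 237, 237, 225, 188, 148, 128, 128, 128, 128, 129, 129, 128, 159, 188, 190, 190, 190, 190, 190, 189, 189, 189, 189, 188, 189]
g1 row220 [18, 19, 19, 19, 20, 19, 20, 19, 20, 21, 27, 30, 35, 42, 49, 55, 64, 88, 102, 102, 102, 102, 102, 101, 101, 101, 97, 85, 65, 49, 47, 48, 49, 49, 48, 48, 48, 49, 48, 68, 110, 134, 198, 233, 234, 236, 238, 231, 201, 161, 135, 126, 128, 128, 128, 128, 128, 139, 205, 234, 234, 236, 226, 197, 190, 191, 190, 191, 190, 190, 190, 190, 189, 189, 190]
7.75 [ 0.5607 -0.1202  0.0938] [ 0.2 -5.8 -6.4]
```

```bash
cat > pins.py <<'E'
from h import *
import pickle,cv2,sys
from scipy.signal import find_peaks
m=pickle.load(open("w3.pkl","rb"))
uy=np.array([-.0908,.9959,0])
def prof(f,m,r0=222,r1=236):
    g=cv2.cvtColor(cv2.imread(f),cv2.COLOR_BGR2GRAY).astype(float)
    r=g[r0:r1].mean(0);r=cv2.GaussianBlur(r[None],(5,1),0)[0]
    k,_=find_peaks(r[352:480],prominence=30);k=k+352.
    rr=(r0+r1)/2
    c=[]
    for x in k.astype(int):
        w=np.clip(r[x-8:x+9]-(r[x-8:x+9].max()+r[x-8:x+9].min())/2,0,None);c.append((w*np.arange(x-8,x+9)).sum()/w.sum())
    Y=[float(plane("w",(x,rr),.0325,m)@uy) for x in c]
    e=np.diff(r[200:360]);L=200+e[5:25].argmax()+5.5;R=340+np.abs(e[140:156]).argmax()+.5
    print("pin px",np.round(c,1),"edges",L,R)
    YL,YR=[float(plane("w",(x,rr),.058,m)@uy) for x in(L,R)]
    return np.array(Y),YL,YR
Y,YL,YR=prof("pics/w3.png",m)
print("pins",Y.round(4),np.diff(Y).round(4),"saddle",YL,YR,YL-YR,"mid",(YL+YR)/2)
print("tcp",np.array([.5621,-.1368,0])@uy)
d=((YL+YR)/2-Y)*1000;print("mid-pin mm",d.round(1))
print("heel plate end", [float(plane("w",p,.01,m)@uy) for p in((501,135),(476,294))])
E
python3 pins.py
```

```text
pin px [357.5 373.2 389.  404.7 420.3 436.1 451.8 467.5] edges 212.5 353.5
pins [-0.2384 -0.2484 -0.2583 -0.2683 -0.2782 -0.2882 -0.2981 -0.3081] [-0.0099 -0.01   -0.01   -0.0099 -0.01   -0.0099 -0.0099] saddle -0.15176939341248433 -0.22983970068142823 0.0780703072689439 mid -0.19080454704695626
tcp -0.18727780000000002
mid-pin mm [ 47.6  57.6  67.5  77.5  87.4  97.4 107.3 117.2]
heel plate end [-0.33238907766947673, -0.3362114448711117]
```

```bash
python3 - <<'E'
import cv2,numpy as np
a=cv2.imread("pics/w2.png")[150:305,85:415];b=cv2.imread("pics/g1.png")[165:305,150:480]
A=cv2.resize(a,None,fx=2.4,fy=1.9,interpolation=cv2.INTER_CUBIC);B=cv2.resize(b,None,fx=2.4,fy=1.9,interpolation=cv2.INTER_CUBIC)
M=np.vstack([A,B]);print(A.shape,B.shape);cv2.imwrite("pics/crop2.png",M)
E
```

```text
(294, 792, 3) (266, 792, 3)
```

View pics/crop2.png

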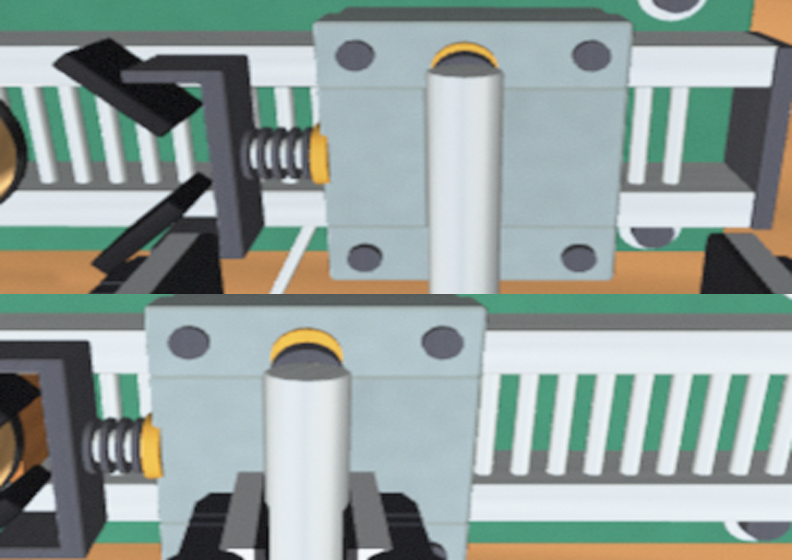

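Top (w2): the saddle edges at row 221 are at about columns 219 and 344, with two pins to the right at about 352 and 367, and more pins to the left, under the cup. Bottom (g1): the saddle spans about 214.6–348.8, with a row of pins from 353 onwards and one under the spring. I will refine from both sides.

```bash
cat > pins2.py <<'E'
from h import *
import pickle,cv2,sys
from scipy.signal import find_peaks
uy=np.array([-.0908,.9959,0])
def run(f,m,r0,r1,L,R,spans,tcp):
    rr=(r0+r1-1)/2
    g=cv2.cvtColor(cv2.imread(f),cv2.COLOR_BGR2GRAY).astype(float)
    r=g[r0:r1].mean(0);c=[]
    for a,b in spans:
        q=r[a:b]; k,_=find_peaks(cv2.GaussianBlur(q[None],(5,1),0)[0],prominence=25)
        for x in k+a:
            w=r[x-6:x+7];w=np.clip(w-(w.max()+w.min())/2,0,None);c.append((w*np.arange(x-6,x+7)).sum()/w.sum())
    Y=np.array([plane("w",(x,rr),.0325,m)@uy for x in c])
    mid=np.mean([plane("w",(x,rr),.058,m)@uy for x in(L,R)]);wd=np.subtract(*[plane("w",(x,rr),.058,m)@uy for x in(L,R)])
    print(f,np.round(c,1),"pins",(Y*1e3).round(1),"mid",(mid*1e3).round(1),"w",wd*1e3,"tcp",(np.array(tcp)@uy*1e3).round(1))
    print("  mid-pin",((mid-Y)*1e3).round(1))
    pts=np.array([plane("w",(x,rr),.01,m)@uy*1e3 for x in()])
if __name__=="__main__":
    from station import camera_model
    run("pics/w2.png",pickle.load(open("w2.pkl","rb")),217,226,219.2,343.7,[(92,135),(200,210),(345,375)],[.5668,-.1991,0])
    run("pics/w3.png",pickle.load(open("w3.pkl","rb")),227,236,213,349,[(190,207),(352,475)],[.5621,-.1368,0])
    m=camera_model("wrist");pickle.dump(m,open("g1.pkl","wb"))
    run("pics/g1.png",m,227,236,214.6,348.75,[(190,207),(352,500)],[.5607,-.1202,0])
E
python3 pins2.py
```

```text
pics/w2.png [100.6 115.3 130.  351.3 366. ] pins [-129.3 -139.3 -149.2 -298.5 -308.4] mid -251.2 w 74.10211159176761 tcp -249.7
  mid-pin [-121.8 -111.9 -101.9   47.3   57.2]
pics/w3.png [199.5 357.3 373.  388.7 404.4 420.1 435.8 451.4 467.1] pins [-138.3 -238.4 -248.4 -258.3 -268.2 -278.2 -288.2 -298.1 -308. ] mid -189.7 w 75.4405443916637 tcp -187.3
  mid-pin [-51.4  48.7  58.7  68.6  78.5  88.5  98.5 108.4 118.3]
pics/g1.png [195.9 368.2 384.  399.6 415.2 431.  446.6 462.2 477.9 493.5] pins [-118.8 -228.1 -238.1 -248.  -258.  -268.  -277.9 -287.8 -297.8 -307.7] mid -172.8 w 74.45829455234126 tcp -170.6
  mid-pin [-54.   55.3  65.3  75.3  85.2  95.2 105.1 115.  125.  134.9]
```

>>> step_arm(increments=[[0,-0.2,0,0,0,0,1],[0,-0.2,0,0,0,0,1],[0,-0.2,0,0,0,0,1],[0,0,0,0,0,0,1]])

```text
time_s: 8.3
tool_pos: [0.5602, -0.1149, 0.0939]
orientation: [0.001, 0.999, 0.046, -0.0]
wrist_force: [0.6, -8.3, -5.6]
opening: 0.141
grasp_force: 58.6
```

>>> step_arm(increments=[[0,-0.15,0,0,0,0,1],[0,-0.15,0,0,0,0,1],[0,0,0,0,0,0,1],[0,0,0,0,0,0,1]])

```text
time_s: 8.8
tool_pos: [0.56, -0.1125, 0.094]
orientation: [0.002, 0.999, 0.046, 0.0]
wrist_force: [-0.2, -10.4, -7.2]
opening: 0.143
grasp_force: 58.7
```

```bash
python3 gap.py g2; cat >> pins2.py <<'E'
    run("pics/g2.png",m,227,236,214.6,348.75,[(190,207),(352,500)],bot.read_state()["tool_pos"])
E
sed -i 's/from station import camera_model$/from station import camera_model,bot/' pins2.py; sed -i '1s/^/from station import bot\n/' pins2.py; python3 pins2.py | tail -2
```

```text
g2 row220 [47, 45, 43, 41, 38, 36, 32, 31, 29, 26, 25, 24, 21, 20, 19, 20, 20, 20, 19, 20, 20, 21, 21, 24, 28, 35, 41, 48, 54, 64, 80, 99, 106, 102, 102, 102, 101, 101, 102, 101, 101, 94, 75, 54, 48, 48, 49, 49, 48, 48, 48, 48, 83, 123, 200, 234, 233, 236, 238, 232, 203, 162, 160, 183, 191, 191, 190, 190, 190, 190, 190, 190, 189, 190, 189]
8.8 [ 0.56   -0.1125  0.094 ] [ -0.2 -10.4  -7.2]
pics/g2.png [364.3 380.  395.7 411.2 427.  442.5 458.1 473.7 489.3] pins [-218.4 -228.3 -238.3 -248.2 -258.2 -268.1 -278.1 -288.  -298. ] mid -165.4 w 74.51892951493328 tcp -162.9
  mid-pin [ 53.   62.9  72.9  82.8  92.8 102.7 112.7 122.6 132.6]
```

Compression is now about 11 mm by both the picture and the force, and by the pins the carriage is close to the gap at -120 mm. I will lower the bar gently and watch Fz.

>>> step_arm(increments=[[0,0,0.2,0,0,0,1],[0,0,0.2,0,0,0,1],[0,0,0,0,0,0,1]])

```text
time_s: 9.22
tool_pos: [0.56, -0.1125, 0.09]
orientation: [0.002, 0.999, 0.046, -0.0]
wrist_force: [-0.2, -9.8, -5.2]
opening: 0.142
grasp_force: 58.7
```

>>> step_arm(increments=[[0,0,0.1,0,0,0,1],[0,0,0,0,0,0,1]])

```text
time_s: 9.48
tool_pos: [0.56, -0.1125, 0.0891]
orientation: [0.002, 0.999, 0.046, 0.0]
wrist_force: [-0.7, -9.7, -5.3]
opening: 0.141
grasp_force: 58.7
```

>>> step_arm(increments=[[0,0,0.05,0,0,0,1],[0,0,0.05,0,0,0,1],[0,0,0,0,0,0,1]])

```text
time_s: 9.85
tool_pos: [0.56, -0.1125, 0.0882]
orientation: [0.002, 0.999, 0.046, 0.0]
wrist_force: [-0.3, -10.5, -5.6]
opening: 0.143
grasp_force: 58.7
```

>>> step_arm(increments=[[0,0,0.05,0,0,0,1],[0,0,0.05,0,0,0,1],[0,0,0,0,0,0,1]])

```text
time_s: 10.22
tool_pos: [0.56, -0.1125, 0.0872]
orientation: [0.002, 0.999, 0.046, 0.0]
wrist_force: [-0.3, -10.3, -5.6]
opening: 0.145
grasp_force: 58.7
```

>>> step_arm(increments=[[0,0,0.05,0,0,0,1],[0,0,0,0,0,0,1]])

```text
time_s: 10.48
tool_pos: [0.56, -0.1125, 0.0867]
orientation: [0.002, 0.999, 0.046, 0.0]
wrist_force: [0.0, -10.2, -4.6]
opening: 0.144
grasp_force: 58.7
```

>>> step_arm(increments=[[0,0,0.1,0,0,0,1],[0,0,0.1,0,0,0,1],[0,0,0,0,0,0,1]])

```text
time_s: 10.85
tool_pos: [0.56, -0.1126, 0.0848]
orientation: [0.002, 0.999, 0.046, 0.0]
wrist_force: [-0.8, -9.5, -4.3]
opening: 0.138
grasp_force: 58.8
```

>>> step_arm(increments=[[0,0,0.1,0,0,0,1],[0,0,0.05,0,0,0,1],[0,0,0,0,0,0,1]])

```text
time_s: 11.22
tool_pos: [0.56, -0.1126, 0.0834]
orientation: [0.002, 0.999, 0.046, 0.0]
wrist_force: [-0.2, -10.1, -4.1]
opening: 0.139
grasp_force: 58.8
```

>>> step_arm(increments=[[0,0,0.05,0,0,0,1],[0,0,0,0,0,0,1]])

```text
time_s: 11.48
tool_pos: [0.56, -0.1126, 0.0829]
orientation: [0.002, 0.999, 0.046, 0.0]
wrist_force: [-1.5, -10.4, -4.1]
opening: 0.142
grasp_force: 58.8
```

>>> step_arm(increments=[[0,0,0.04,0,0,0,1],[0,0,0,0,0,0,1]])

```text
time_s: 11.72
tool_pos: [0.56, -0.1126, 0.0826]
orientation: [0.002, 0.999, 0.046, 0.0]
wrist_force: [-0.7, -10.0, -1.7]
opening: 0.147
grasp_force: 58.8
```

The bar reached bottom at about z = 0.0826. Next I ease the carriage back onto the pawl, so the spring load passes to the pins before I release.

>>> step_arm(increments=[[0,0.05,0,0,0,0,1],[0,0.05,0,0,0,0,1],[0,0,0,0,0,0,1]])

```text
time_s: 12.1
tool_pos: [0.5601, -0.113, 0.0824]
orientation: [0.001, 0.999, 0.046, 0.0]
wrist_force: [-0.8, -8.8, -4.4]
opening: 0.141
grasp_force: 58.8
```

>>> step_arm(increments=[[0,0.04,0,0,0,0,1],[0,0,0,0,0,0,1]])

```text
time_s: 12.35
tool_pos: [0.5601, -0.1133, 0.0824]
orientation: [0.001, 0.999, 0.046, 0.0]
wrist_force: [-0.8, -8.6, -3.6]
opening: 0.143
grasp_force: 58.8
```

>>> step_arm(increments=[[0,0.05,0,0,0,0,1],[0,0.05,0,0,0,0,1],[0,0,0,0,0,0,1]])

```text
time_s: 12.72
tool_pos: [0.5602, -0.1142, 0.0824]
orientation: [0.001, 0.999, 0.046, 0.0]
wrist_force: [-0.6, -7.7, -4.8]
opening: 0.145
grasp_force: 58.8
```

>>> step_arm(increments=[[0,0,0.04,0,0,0,1],[0,0,0,0,0,0,1]])

```text
time_s: 12.98
tool_pos: [0.5602, -0.1142, 0.082]
orientation: [0.001, 0.999, 0.046, 0.0]
wrist_force: [0.4, -7.8, -3.2]
opening: 0.14
grasp_force: 58.8
```

>>> step_arm(increments=[[0,0.04,0.04,0,0,0,1],[0,0,0,0,0,0,1]])

```text
time_s: 13.22
tool_pos: [0.5602, -0.1145, 0.0817]
orientation: [0.001, 0.999, 0.046, 0.0]
wrist_force: [-1.0, -7.9, -4.1]
opening: 0.141
grasp_force: 59.0
```

>>> step_arm(increments=[[0,0.04,0.04,0,0,0,1],[0,0,0,0,0,0,1]])

```text
time_s: 13.48
tool_pos: [0.5602, -0.1147, 0.0816]
orientation: [0.001, 0.999, 0.046, 0.0]
wrist_force: [-1.7, -5.7, -2.1]
opening: 0.139
grasp_force: 59.1
```

>>> step_arm(increments=[[0,0.05,0,0,0,0,1],[0,0,0,0,0,0,1]])

```text
time_s: 13.72
tool_pos: [0.5602, -0.1148, 0.0816]
orientation: [0.0, 0.999, 0.045, 0.0]
wrist_force: [-1.7, -6.0, 0.7]
opening: 0.145
grasp_force: 59.2
```

>>> step_arm(increments=[[0,0.05,0,0,0,0,1],[0,0,0,0,0,0,1]])

```text
time_s: 13.98
tool_pos: [0.5603, -0.1148, 0.0816]
orientation: [0.0, 0.999, 0.045, 0.0]
wrist_force: [-3.1, -4.8, 3.9]
opening: 0.142
grasp_force: 59.6
```

The position now holds while the load falls, so the pawl is carrying the spring. Release.

>>> step_arm(increments=[[0,0,0,0,0,0,0.6],[0,0,0,0,0,0,0.2],[0,0,0,0,0,0,-0.3],[0,0,0,0,0,0,-0.6],[0,0,0,0,0,0,-0.6]])

```text
time_s: 14.6
tool_pos: [0.5605, -0.1147, 0.0807]
orientation: [-0.0, 0.999, 0.045, 0.0]
wrist_force: [-0.3, -0.7, 0.4]
opening: 0.802
grasp_force: 0.0
```

>>> step_arm(increments=[[0,0,-1,0,0,0,-0.6],[0,0,-3,0,0,0,-0.6],[0,0,-4,0,0,0,-0.6],[0,0,-4,0,0,0,-1],[0,0,-2,0,0,0,-1]])

```text
time_s: 15.22
tool_pos: [0.5614, -0.115, 0.2242]
orientation: [0.001, 0.999, 0.045, 0.002]
wrist_force: [0.4, -0.5, -0.8]
opening: 0.999
grasp_force: 0.0
```

>>> step_arm(increments=[[0,0,-2,0,0,0,-1],[0,0,0,0,0,0,-1],[0,0,0,0,0,0,-1]])

```text
time_s: 15.6
tool_pos: [0.56, -0.1147, 0.2402]
orientation: [-0.0, 0.999, 0.045, -0.0]
wrist_force: [-0.1, -0.0, 0.2]
opening: 0.998
grasp_force: 0.0
```

```bash
python3 - <<'E'
from station import bot,get_image,camera_model
import cv2,numpy as np,pickle
pickle.dump(camera_model("wrist"),open("w4.pkl","wb"));a=get_image("wrist")
s=get_image("scene");d=get_image("side")
for n,i in(("w4",a),("scene4",s),("side4",d)):cv2.imwrite(f"pics/{n}.png",i[:,:,::-1])
A=cv2.resize(s[170:340,210:360],(397,450),interpolation=cv2.INTER_CUBIC);B=cv2.resize(d[170:310,210:410],(400,280),interpolation=cv2.INTER_CUBIC)
M=np.zeros((600,800,3),np.uint8);M[:450,:397]=A;M[:280,400:]=B;M[290:590,400:]=cv2.resize(a,(400,300),interpolation=cv2.INTER_AREA)
cv2.imwrite("pics/after.png",M[:,:,::-1]);S=bot.read_state();print(S["time_s"],S["tool_pos"],S["wrist_force"])
E
```

```text
15.75 [ 0.55993367 -0.11468521  0.23968618] [0.82736941 0.77853718 0.10743419]
```

View pics/after.png

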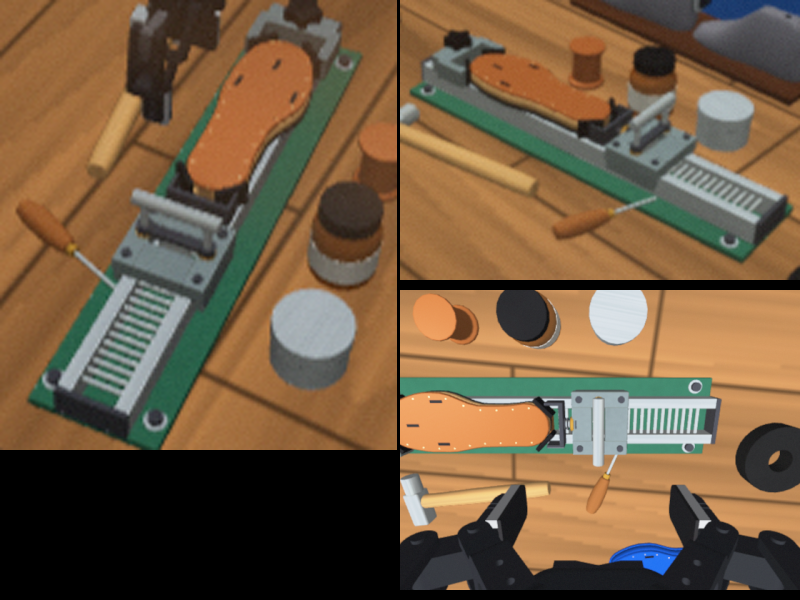

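The after view shows the sole straight and flat between cup and toe jaw, the carriage holding, and the bystanders in place. Bar middle is at scene px (278,251.5) and side px (331,226.5). One check of the bar height and the spring before handing in.

```bash
python3 - <<'E'
from h import *
import pickle,cv2
m=pickle.load(open("w4.pkl","rb"))
sc=("scene",(210+180.5/2.647-.3,170+217/2.647-.3));sd=("side",(210+242.5/2-.25,170+113.5/2-.25))
g=cv2.imread("pics/w4.png",0)
r=g[160:172].mean(0);print("cols200-270",r[200:270].astype(int).tolist())
c=g[140:260,int(277)].astype(int);print(c.tolist())
x,e=tri(ray(*sc),ray(*sd));print(x.round(4),np.round(e,4))
for z in(.1,.1075):print(z,plane(*sc,z)[:2].round(4),plane(*sd,z)[:2].round(4),"tcp at release .5602 -.1148")
E
```

```text
cols200-270 [40, 41, 43, 42, 40, 38, 34, 34, 31, 44, 62, 79, 92, 96, 104, 114, 123, 133, 140, 143, 136, 114, 93, 91, 91, 91, 87, 65, 42, 42, 97, 181, 218, 220, 209, 179, 164, 165, 166, 157, 165, 175, 172, 172, 172, 172, 172, 171, 172, 171, 170, 171, 170, 170, 170, 171, 171, 171, 172, 171, 172, 172, 172, 172, 172, 171, 172, 162, 142, 148]
[86, 81, 120, 156, 172, 173, 173, 174, 161, 139, 105, 98, 145, 196, 213, 212, 214, 212, 213, 213, 214, 213, 212, 212, 211, 213, 213, 212, 213, 213, 213, 213, 212, 212, 212, 212, 213, 213, 212, 212, 212, 212, 212, 213, 211, 213, 211, 212, 211, 213, 213, 212, 212, 211, 212, 212, 212, 213, 212, 211, 213, 211, 212, 211, 210, 212, 211, 210, 212, 210, 211, 211, 211, 212, 212, 211, 211, 211, 211, 211, 213, 211, 212, 210, 211, 210, 212, 211, 211, 211, 211, 212, 212, 212, 211, 212, 212, 211, 211, 212, 212, 212, 212, 212, 213, 212, 202, 171, 147, 150, 150, 145, 143, 138, 135, 138, 139, 139, 138, 140]
[ 0.5589 -0.1054  0.0877] [0.0046 0.0046]
0.1 [ 0.5653 -0.1205] [ 0.5473 -0.1104] tcp at release .5602 -.1148
0.1075 [ 0.5683 -0.1263] [ 0.5384 -0.1171] tcp at release .5602 -.1148
```

```bash
python3 -c "
from station import bot
print(bot.finish_job())"
```

```text
the job is handed in; nothing more can be done
None
```

I handed the job in at about 16 s: the sole is clamped flat and straight against the toe stop, and the pawl is down in the gap at about bed y = -120 mm with the robot clear. By the camera the spring is compressed about 9 mm of its 18 mm, short of the 12 mm asked, because the next gap would have driven it solid; full pawl depth I judged by feel (bar 7 mm below pin level), as my camera check of the bar height was too rough to confirm it.

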